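# Serve a bread roll with the tongs

### The arm

A 6-joint arm with a two-finger parallel gripper is mounted at the origin on the work surface. World frame = base frame: x ahead of the robot, y to its left, z up, the work surface at z = 0. Lengths are in m, angles in rad, forces in N, time in s.
With the tool pointing down it reaches from about 0.425 to 0.95 m from the base axis. Payload 3.5 kg.
Tool frame: the origin (TCP) lies at the very end of the fingers, on their centre line; the grasp point (between the pads) lies 19 mm behind it (grip_depth is the distance from the TCP to the grasp point, in m); x points along the fingers, z is the direction in which the jaws open and shut, and the axes are right-handed (so a half turn about x gives the same grasp; the last joint's range is limited). The gripper opens to 85 mm and grips with 20 to 120 N. Pads are 22 mm wide; open, the fingers measure 114 mm over their backs; the gripper's body (76 mm by 85 mm) begins 54 mm behind the grasp point. The pads swing forward as they close: fully open they stand 13 mm farther back than shut.
Start: joints at [-1.444, 0.286, 1.577, -0, 1.279, -0.15], TCP at [0.184, -0.649, 0.231] pointing down, gripper open.
Joint ranges: [-2.77, 2.77], [-0.9, 2.22], [0.21, 2.48], [-1.53, 4.67], [0.24, 2.81], [-2.84, 2.84]. Speed limits (rad/s): [2.79, 2.79, 3.14, 3.14, 3.14, 3.14].

### API

Orientations are given as a unit quaternion [x, y, z, w].
In Python, from plant import get_state, read_camera, calibration, sign_off, recognise, grip_depth gives the robot as it stands. The module is installed in compiled form; this text tells all that it offers.
- The arm moves only by the tool servo_tool, never from a script. Its argument "deltas" is a list that holds one entry, the list of rows, each a list of 4 numbers: the shift along the world's x, y, z scaled (see below), then the turn about the world's z scaled (see below). In form: [[[tx, ty, tz, spin], ...]]. A call has exactly 5 rows; each row is the pose to reach, as a shift and turn from the pose commanded when the call began; what a row does not reach only later rows make up. The controller multiplies each number of a shift by 10 cm and each number of a turn by 90 degrees. A row lasts 1/10 s, in which the tool goes at most 50 mm and 8.59 degrees, less where a joint would pass 70% of its speed; a pose out of reach is approached as far as the arm can. A call with a number of a shift or a turn outside -1 to 1 is refused whole. A call with a gripper value outside its range is refused whole. "claw" is the gripper's target within -1 to 1 (fully open at 1, half-way at 0, shut at -1), set as the call begins (left out, the last holds). The fingers move at their own pace and stop on an object; "force" is the grip in N (left out, the last holds). Time passes only in rows, so rows that repeat a pose let the fingers close, or fill a call up. It gives the time, the measured TCP pose, the force and the opening at its end, in the units of the state.
- get_state(): the state, without advancing time (a new reading comes with each control period).
- read_camera(name): name is "side" or "top"; returns the picture (420x560x3 uint8, blue, green, red); there is no depth.
- calibration(name): a dict with "intrinsics" (3x3 intrinsics, pixels), "R" (3x3) and "t" (3): a world point X has camera coordinates R X + t. Camera axes: x right, y down, z forward; pixel columns grow to the right and rows downward; lengths in m; the calibration is good to about 2 mm. A picture is of the moment at which its call begins. calibration takes no time and is no camera call.
- sign_off(): hands the job in, once; it reports no verdict.
Trained networks look in the newest picture that a camera, given by its name, has taken for a name from the list of things; names that differ only in an ending like _2 or _b are one class to them, and where a whole thing is asked for, a point or a joint stands for the part that bears it (a point fixed in the world has none). Each returns a list of dicts, best first, with "p" (0 to 1); they miss things now and then, are a little off and sometimes report something else, mostly with a low value. They report only what shows in the picture. A call takes as long as a camera call.
- recognise(camera, query): "at" ([x, y, z] in m, in world coordinates, good to about 4 mm: the middle of the surface that is visible of it).
The state is a dict: "time": time; "qpos": joint angles; "dq": joint speeds; "joint_efforts": joint torques, N m; "eef_pos": TCP position; "tcp_rot": TCP orientation; "contact_force": force on the tool from outside, world axes, zero at the start; "wrist_torque": the same for the moment, N m; "opening": opening from 0.0 (shut) to 1.0 (fully open).
Only numpy, scipy, OpenCV 4.12 (cv2) and the standard library are available. Lean on these libraries where they do the work, as an engineer would, in place of code of your own. Each camera call takes 0.05 s, during which the arm holds its last target. There are 200 camera calls.

### The job

Pick up the steel kitchen tongs, close their jaws on the small round bread roll that lies on the round wooden board, lift it and bring it over the middle of the ceramic bowl. Finish while still holding: the program ends with the gripper squeezing the tongs and the roll hanging still between the jaws, about a hand's breadth (8 to 10 cm) above the bowl's rim, not set down. Touch the roll only with the tongs, and leave the board, the bowl and everything else on the table where they stand.

Things in the scene. Friction and masses are not known exactly. Their poses are not given: they have to be found in the camera images.
- tongs: Sprung steel kitchen tongs lying flat, 225 mm long, 24 mm high, 0.12 kg, balanced at the origin: on the mid-line midway between two black rubber grips, half-way up (12 mm above the table). x points to the jaws, y across (arms close along y), z up; hinge at x = -90 mm. Grips: 50 mm long along x, centred at x = 0, 61 mm over their outsides at rest. Squeezing them closes the jaws, both arms alike.
- tongs_jaws (a point): Point midway between the jaws, half-way up, 98 mm ahead of the tongs' origin (tip at 122 mm). Jaws: shallow cups 24 mm high, 50 mm long, ends bent inward. Inside gap 87 mm at rest, about 75 mm with the grips squeezed to 56 mm, 62 mm at 50 mm; they meet the roll with the grips at about 42 mm.
- tongs_left (a joint): Closing angle of the tongs' left (+y) arm: 0 open at rest, about 0.10 closed on the roll, 0.19 shut on nothing (grips at 26 mm). The right arm mirrors it. The spring pushes each grip out with about 5 N at rest, 7 N when closed: fingers held 55 mm apart carry the tongs half open.
- roll: Small firm round bread roll, a flat-bottomed dome 48 mm across and 40 mm high, about 40 g. Origin at its centre, half-way up (20 mm above the board's top). z up.
- board: Round wooden board, 110 mm across, 18 mm high, with the roll on it near its middle. Origin at the centre of its underside.
- bowl: White ceramic bowl, 140 mm across the rim, 60 mm high, empty. Origin at the centre of its underside.
- whisk: Bystander: steel whisk lying along its x, 245 mm long, 42 mm high.
- mug: Bystander: white mug 72 mm across, 85 mm high, handle at its +y. Origin at the centre of its underside.
- mill: Bystander: dark wooden pepper mill 54 mm across, 150 mm high. Origin at the centre of its underside.
- jar: Bystander: glass jar with a steel lid, 60 mm across, 90 mm high. Origin at the centre of its underside.

How it is judged:
By the outcome, as a careful person would: the job done as asked, in the order asked, and still so for the second after the job is handed in, while the arm keeps its last pose, push and grip.
It also fails if it takes over 40 s, if anything falls off the work surface, if the arm or the gripper's body presses on something with over 40 N, if the wrist force passes 120 N, or if a joint passes its speed limit or range.

## Working session

There is one attempt and no reset: what is moved stays moved. The work goes in short steps, Python scripts to look and compute and a tool call to move; the robot and the scene stay as the last step left them, time stands still between calls to the robot, and variables do not carry over. Pictures are saved under pics/ and viewed, about 8 in all and at most 12, crops included, and the job is handed in when it is done.

Besides the shell and the picture viewer there is one more tool, called after "Request:" by a JSON object that holds its "name" and its "arguments". servo_tool: Moves the arm, as the interface text tells. Its arguments: {"type":"object","properties":{"deltas":{"type":"array"},"claw":{"type":"number"},"force":{"type":"number"}},"required":["deltas"]}

```bash
mkdir -p pics; python3 - <<'E'
from plant import *
import cv2,numpy as np
s=get_state();print(s['time'],s['eef_pos'],s['tcp_rot'],s['opening'],grip_depth)
for c in("top","side"):
    im=read_camera(c);cv2.imwrite(f"pics/{c}0.png",im)
    k=calibration(c);print(c,np.round(k["intrinsics"],1).tolist(),np.round(-k["R"].T@k["t"],3))
    for q in("tongs","tongs_jaws","roll","board","bowl","whisk","mug","mill","jar"):
        r=recognise(c,q);print(q,[(np.round(d["at"],3).tolist(),round(d["p"],2)) for d in r[:2]])
print(get_state()['time'])
E
```

```text
0.0 [ 0.18440531 -0.64863349  0.22992194] [ 0.42684589  0.56478326 -0.42564012  0.56360708] 1.000826613278936 0.0187
top [[503.2, 0.0, 282.3], [0.0, 503.2, 206.9], [0.0, 0.0, 1.0]] [ 0.395 -0.061  1.123]
tongs [([0.449, 0.002, 0.025], 0.78)]
tongs_jaws [([0.452, 0.008, 0.027], 0.84)]
roll [([0.451, 0.002, 0.026], 0.64), ([0.584, 0.258, 0.05], 0.62)]
board [([0.594, 0.273, 0.018], 0.61)]
bowl [([0.631, -0.302, 0.027], 0.91)]
whisk [([0.746, -0.052, 0.02], 0.87), ([0.469, 0.042, 0.022], 0.63)]
mug [([0.398, -0.449, 0.04], 0.85)]
mill [([0.584, 0.262, 0.051], 0.63)]
jar [([0.398, -0.448, 0.043], 0.66), ([0.652, -0.408, 0.09], 0.65)]
side [[390.9, 0.0, 285.2], [0.0, 390.9, 207.3], [0.0, 0.0, 1.0]] [ 0.455 -0.643  0.661]
tongs [([0.464, -0.006, 0.017], 0.87)]
tongs_jaws [([0.464, -0.006, 0.016], 0.68)]
roll [([0.396, -0.415, 0.037], 0.69), ([0.584, 0.245, 0.042], 0.51)]
board [([0.593, 0.245, 0.017], 0.76)]
bowl [([0.628, -0.279, 0.028], 0.79), ([0.595, 0.244, 0.014], 0.32)]
whisk [([0.741, -0.068, 0.018], 0.91)]
mug [([0.395, -0.415, 0.038], 0.84), ([0.629, -0.278, 0.03], 0.39)]
mill [([0.546, -0.458, 0.114], 0.57), ([0.464, -0.007, 0.015], 0.2)]
jar [([0.646, -0.426, 0.087], 0.94)]
1.0
```

View pics/top0.png

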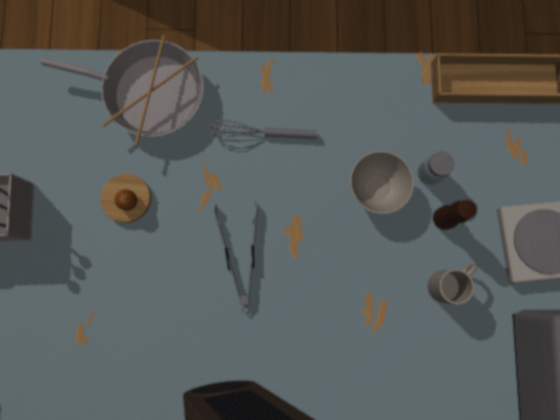

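View pics/side0.png

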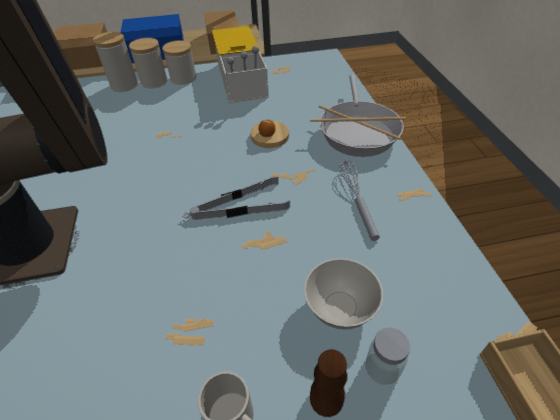

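Top view: the tongs' hinge is at (244,300) with the jaws at about (216,208) and (256,206). The grips are at (228,258) and (252,256), the roll and board at (126,199), and the bowl at (382,183). The side view agrees. Networks mislabel some things, so I'll measure from enlarged crops.

```bash
python3 - <<'E'
import cv2,numpy as np
def crop(f,x0,y0,w,h,s):
    im=cv2.imread(f)[y0:y0+h,x0:x0+w];im=cv2.convertScaleAbs(im,alpha=2.0)
    im=cv2.resize(im,None,fx=s,fy=s,interpolation=cv2.INTER_CUBIC)
    for x in range(-(-x0//10)*10,x0+w,10):
        cv2.line(im,((x-x0)*s,0),((x-x0)*s,6),(0,0,255),1)
        if x%20==0: cv2.putText(im,str(x),((x-x0)*s,16),0,.35,(0,0,255))
    for y in range(-(-y0//10)*10,y0+h,10):
        cv2.line(im,(0,(y-y0)*s),(6,(y-y0)*s),(0,0,255),1)
        if y%20==0: cv2.putText(im,str(y),(8,(y-y0)*s+4),0,.35,(0,0,255))
    return im
a=crop("pics/top0.png",95,170,180,140,4)
cv2.imwrite("pics/ctop.png",a)
b=crop("pics/side0.png",170,110,130,115,5)
cv2.imwrite("pics/cside.png",b)
E
```

```text
(no output)
```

View pics/ctop.png

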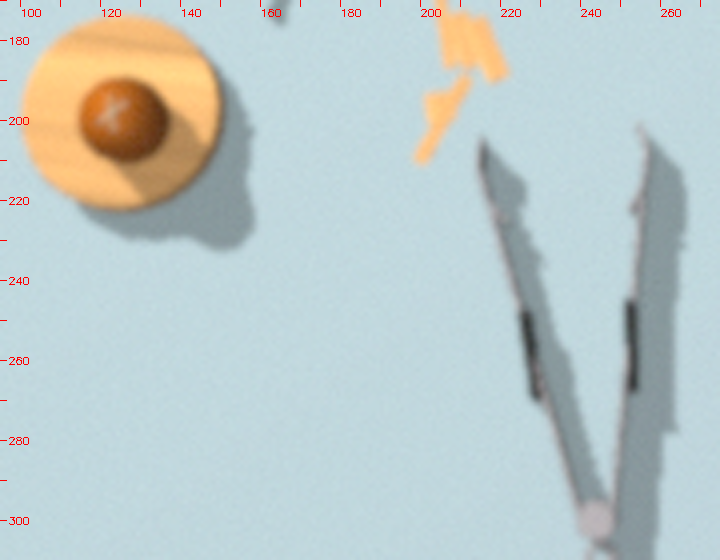

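View pics/cside.png

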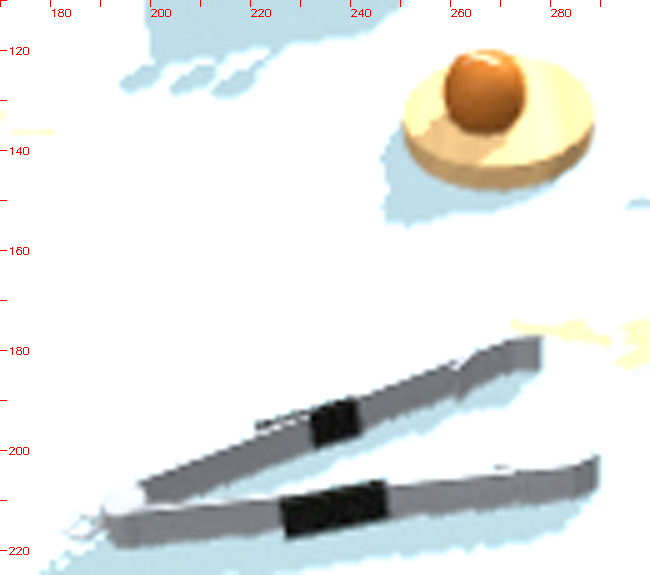

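Crops: the top view has grips centred at (227.8,259) and (252.8,256.5), hinge at (243.8,300), tips at (215.8,205) and (255.5,202), and roll at (126,199.8). The side view has grips at (237,194.6) and (236.6,211.6), and roll at (267,128).

```bash
cat > h.py <<'E'
from plant import *
import cv2,numpy as np
K={c:calibration(c) for c in("top","side")}
P={c:k["intrinsics"]@np.c_[k["R"],k["t"]] for c,k in K.items()}
def plane(c,uv,z):
    k=K[c];C=-k["R"].T@k["t"];d=k["R"].T@np.linalg.solve(k["intrinsics"],[*uv,1.]);return C+d*(z-C[2])/d[2]
def tri(a,b):
    X=cv2.triangulatePoints(P["top"],P["side"],np.array(a,float),np.array(b,float)).ravel();return X[:3]/X[3]
def proj(c,X):
    x=P[c]@np.r_[X,1];return x[:2]/x[2]
E
python3 - <<'E'
from h import *
from scipy.spatial.transform import Rotation as R
np.set_printoptions(precision=4,suppress=True)
for n,a,b in(("L",(227.8,259),(237,194.6)),("R",(252.8,256.5),(236.6,211.6)),("roll",(126,199.8),(267,128)),("tipL",(215.8,205),(277.8,180.5)),("tipR",(255.5,202),(289.5,204.5))):print(n,tri(a,b))
for n,a,z in(("L",(227.8,259),.018),("R",(252.8,256.5),.018),("hinge",(243.8,300),.024),("tL",(215.8,205),.018),("tR",(255.5,202),.018),("roll",(126,199.8),.045)):print(n,plane("top",a,z))
T={n:plane("top",a,.018) for n,a in(("L",(227.8,259)),("R",(252.8,256.5)),("h",(243.8,300)),("tL",(215.8,205)),("tR",(255.5,202)))}
d=(T["tL"]+T["tR"])/2-T["h"];print("dir",np.degrees(np.arctan2(d[1],d[0])),np.linalg.norm(d),T["h"]+d*.09/.212)
m=(T["L"]+T["R"])/2-T["h"];print(np.degrees(np.arctan2(m[1],m[0])),np.linalg.norm(m),np.linalg.norm(T["L"]-T["R"]))
e=T["L"]-T["R"];print("cross",np.degrees(np.arctan2(e[1],e[0])))
# bowl rim & board ellipse from top image
im=read_camera("top");hsv=cv2.cvtColor(im,cv2.COLOR_BGR2HSV)
for u,v,z in((382.5,183.5,.06),(126,198.5,.018)):print(plane("top",(u,v),z))
s=get_state();r=R.from_quat(s["tcp_rot"]).as_matrix();print(r,s["eef_pos"])
E
python3 -c "
import cv2;im=cv2.imread('pics/top0.png')[140:230,335:480];cv2.imwrite('pics/cbowl.png',cv2.resize(cv2.convertScaleAbs(im,alpha=2),None,fx=4,fy=4,interpolation=2))"
```

```text
L [0.4616 0.0419 0.0122]
R [ 0.4622 -0.0131  0.0123]
roll [0.5833 0.2641 0.0358]
tipL [0.5761 0.0711 0.0111]
tipR [ 0.5845 -0.0175  0.0113]
L [0.456  0.0411 0.018 ]
R [ 0.4617 -0.0134  0.018 ]
hinge [0.3682 0.0044 0.024 ]
tL [0.5754 0.0703 0.018 ]
tR [ 0.5827 -0.0178  0.018 ]
roll [0.5811 0.2613 0.045 ]
dir 5.799308450186305 0.2120771627545993 [0.4576 0.0139 0.018 ]
5.705945122519473 0.09127714541505846 0.054795931445011783
cross 95.98087312434433
[ 0.6179 -0.2934  0.06  ]
[0.5887 0.2695 0.018 ]
[[-0.      0.9619  0.2733]
 [ 0.      0.2733 -0.9619]
 [-1.     -0.     -0.    ]] [ 0.1845 -0.6493  0.2313]
```

View pics/cbowl.png

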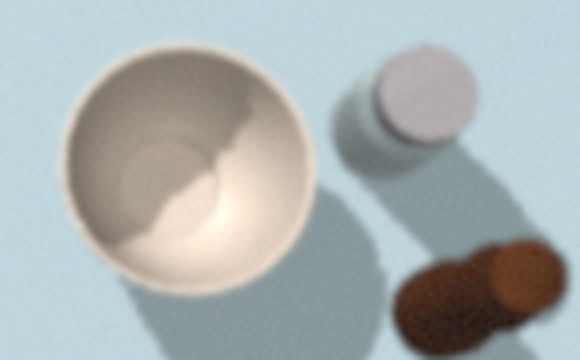

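Bowl rim centre at crop (189,170) is pixel (382.3,182.5), or about (0.620,-0.293). Tongs origin is (0.4585,0.014), heading 5.8°. Roll is at (0.583,0.264). Now I'll move over the tongs.

Request:
{"name": "servo_tool", "arguments": {"deltas": [[[0.16, 0.2, 0, 0], [0.32, 0.4, 0, -0.03], [0.48, 0.6, 0, -0.06], [0.64, 0.8, 0, -0.09], [0.8, 1, 0, -0.112]]], "claw": 1}}

```text
time: 1.55
eef_pos: [0.265, -0.5485, 0.2314]
tcp_rot: [0.475, 0.524, -0.475, 0.524]
contact_force: [0.3, -0.0, -0.3]
opening: 0.997
```

Request:
{"name": "servo_tool", "arguments": {"deltas": [[[0.16, 0.2, 0, 0], [0.32, 0.4, 0, 0], [0.48, 0.6, 0, 0], [0.64, 0.8, 0, 0], [0.8, 1, 0, 0]]]}}

```text
time: 2.05
eef_pos: [0.3451, -0.4485, 0.2315]
tcp_rot: [0.474, 0.524, -0.474, 0.525]
contact_force: [0.8, -0.2, 0.1]
opening: 0.996
```

Request:
{"name": "servo_tool", "arguments": {"deltas": [[[0.12, 0.2, 0, 0], [0.24, 0.4, 0, 0], [0.36, 0.6, 0, 0], [0.48, 0.8, 0, 0], [0.6, 1, 0, 0]]]}}

```text
time: 2.55
eef_pos: [0.4049, -0.3485, 0.2315]
tcp_rot: [0.474, 0.524, -0.474, 0.525]
contact_force: [0.8, -0.1, 0.4]
opening: 1.002
```

Request:
{"name": "servo_tool", "arguments": {"deltas": [[[0.06, 0.2, 0, 0], [0.12, 0.4, 0, 0], [0.18, 0.6, 0, 0], [0.24, 0.8, 0, 0], [0.3, 1, 0, 0]]]}}

```text
time: 3.05
eef_pos: [0.4347, -0.2485, 0.2315]
tcp_rot: [0.474, 0.524, -0.474, 0.525]
contact_force: [0.4, 0.4, -0.8]
opening: 1.001
```

Request:
{"name": "servo_tool", "arguments": {"deltas": [[[0.05, 0.2, 0, 0], [0.1, 0.4, 0, 0], [0.15, 0.6, 0, 0], [0.2, 0.8, 0, 0], [0.25, 1, 0, 0]]]}}

```text
time: 3.55
eef_pos: [0.4597, -0.1485, 0.2316]
tcp_rot: [0.474, 0.524, -0.474, 0.525]
contact_force: [-0.2, 0.1, -0.9]
opening: 1.002
```

Request:
{"name": "servo_tool", "arguments": {"deltas": [[[0, 0.2, -0.1, 0], [0, 0.4, -0.2, 0], [0, 0.6, -0.3, 0], [0, 0.8, -0.4, 0], [0, 1, -0.5, 0]]]}}

```text
time: 4.05
eef_pos: [0.4595, -0.0485, 0.1812]
tcp_rot: [0.474, 0.524, -0.474, 0.525]
contact_force: [0.4, -0.7, 0.8]
opening: 1.001
```

Request:
{"name": "servo_tool", "arguments": {"deltas": [[[0, 0.2, -0.15, 0], [0, 0.4, -0.3, 0], [0, 0.55, -0.45, 0], [0, 0.63, -0.6, 0], [0, 0.63, -0.6, 0]]]}}

```text
time: 4.55
eef_pos: [0.4577, 0.0148, 0.1193]
tcp_rot: [0.473, 0.526, -0.475, 0.524]
contact_force: [-0.5, -0.2, -0.4]
opening: 0.998
```

Request:
{"name": "servo_tool", "arguments": {"deltas": [[[0, 0, -0.25, 0], [0, 0, -0.5, 0], [0, 0, -0.7, 0], [0, 0, -0.85, 0], [0, 0, -0.9, 0]]]}}

```text
time: 5.05
eef_pos: [0.459, 0.0133, 0.0306]
tcp_rot: [0.474, 0.525, -0.475, 0.524]
contact_force: [0.4, -0.0, -0.4]
opening: 1.0
```

```bash
python3 - <<'E'
from h import *
im=read_camera("side");cv2.imwrite("pics/s1.png",cv2.resize(cv2.convertScaleAbs(im[110:240,160:320],alpha=1.6),None,fx=4,fy=4,interpolation=2))
E
```

```text
(no output)
```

View pics/s1.png

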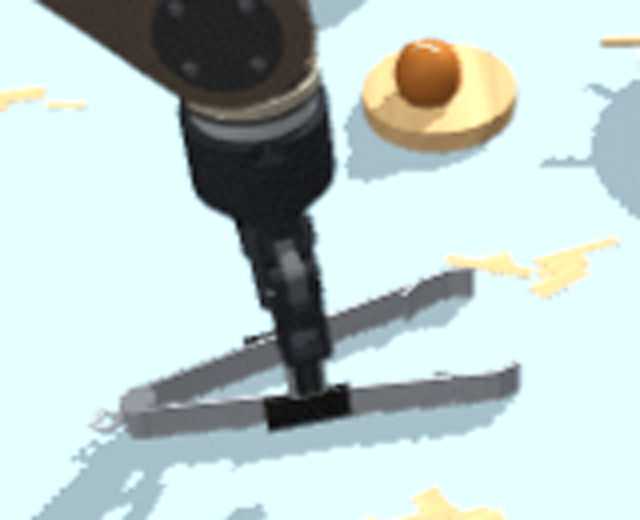

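The finger sits over the grip's middle, at crop (310,388) against grip (308,407). Going down and half closing next.

Request:
{"name": "servo_tool", "arguments": {"deltas": [[[0, 0, -0.08, 0], [0, 0, -0.16, 0], [0, 0, -0.22, 0], [0, 0, -0.25, 0], [0, 0, -0.25, 0]]]}}

```text
time: 5.6
eef_pos: [0.4591, 0.0138, 0.0058]
tcp_rot: [0.474, 0.525, -0.474, 0.524]
contact_force: [-0.8, 0.3, 0.7]
opening: 1.001
```

Request:
{"name": "servo_tool", "arguments": {"deltas": [[[0, 0, 0, 0], [0, 0, 0, 0], [0, 0, 0, 0], [0, 0, 0, 0], [0, 0, 0, 0]]], "claw": 0.27, "force": 40}}

```text
time: 6.1
eef_pos: [0.4608, 0.0136, 0.0078]
tcp_rot: [0.475, 0.524, -0.474, 0.525]
contact_force: [-0.7, 0.1, 5.8]
opening: 0.637
```

Request:
{"name": "servo_tool", "arguments": {"deltas": [[[0, 0, 0, 0], [0, 0, 0, 0], [0, 0, 0, 0], [0, 0, 0, 0], [0, 0, 0, 0]]]}}

```text
time: 6.6
eef_pos: [0.4608, 0.0136, 0.0078]
tcp_rot: [0.475, 0.524, -0.474, 0.525]
contact_force: [-1.6, 0.2, 5.9]
opening: 0.636
```

```bash
python3 - <<'E'
from h import *
im=read_camera("side");cv2.imwrite("pics/s2.png",cv2.resize(cv2.convertScaleAbs(im[110:240,160:320],alpha=1.6),None,fx=4,fy=4,interpolation=2))
E
```

```text
(no output)
```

View pics/s2.png

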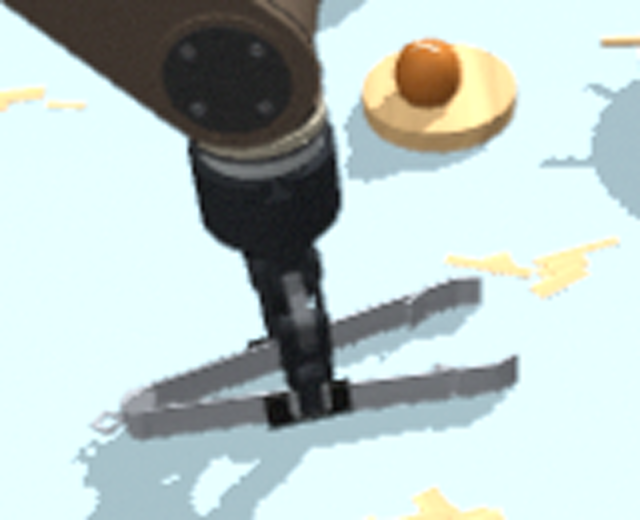

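Gripped, with both jaws narrowed. Lifting and moving near the roll, still above it.

Request:
{"name": "servo_tool", "arguments": {"deltas": [[[0, 0, 0.1, 0], [0, 0, 0.3, 0], [0, 0, 0.55, 0], [0, 0, 0.8, 0], [0, 0, 0.95, 0]]]}}

```text
time: 7.15
eef_pos: [0.4602, 0.0136, 0.1038]
tcp_rot: [0.475, 0.524, -0.474, 0.526]
contact_force: [0.0, -0.8, -1.6]
opening: 0.637
```

Request:
{"name": "servo_tool", "arguments": {"deltas": [[[0.03, 0.1, 0, 0.02], [0.07, 0.3, 0, 0.06], [0.1, 0.55, 0, 0.1], [0.14, 0.8, 0, 0.14], [0.17, 1, 0, 0.18]]]}}

```text
time: 7.65
eef_pos: [0.4756, 0.1155, 0.1001]
tcp_rot: [0.394, 0.588, -0.395, 0.586]
contact_force: [-0.4, 0.6, -1.3]
opening: 0.634
```

Request:
{"name": "servo_tool", "arguments": {"deltas": [[[0.03, 0.25, 0, 0.02], [0.07, 0.5, 0, 0.02], [0.1, 0.75, 0, 0.02], [0.14, 0.95, 0, 0.02], [0.17, 1, 0, 0.02]]]}}

```text
time: 8.15
eef_pos: [0.4925, 0.2158, 0.1001]
tcp_rot: [0.385, 0.594, -0.386, 0.592]
contact_force: [0.2, 0.2, -0.5]
opening: 0.632
```

Request:
{"name": "servo_tool", "arguments": {"deltas": [[[0, 0.06, 0, 0], [0, 0.1, 0, 0], [0, 0.1, 0, 0], [0, 0.1, 0, 0], [0, 0.1, 0, 0]]]}}

```text
time: 8.65
eef_pos: [0.4935, 0.2232, 0.1013]
tcp_rot: [0.386, 0.592, -0.386, 0.592]
contact_force: [-0.7, 0.3, -0.8]
opening: 0.637
```

```bash
python3 - <<'E'
from h import *
a=read_camera("side");b=read_camera("top")
f=lambda im,r,c:cv2.resize(cv2.convertScaleAbs(im[r:r+140,c:c+130],alpha=1.7),(390,420),interpolation=2)
cv2.imwrite("pics/s3.png",np.hstack([f(a,60,190),f(b,150,90)]))
E
```

```text
(no output)
```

View pics/s3.png

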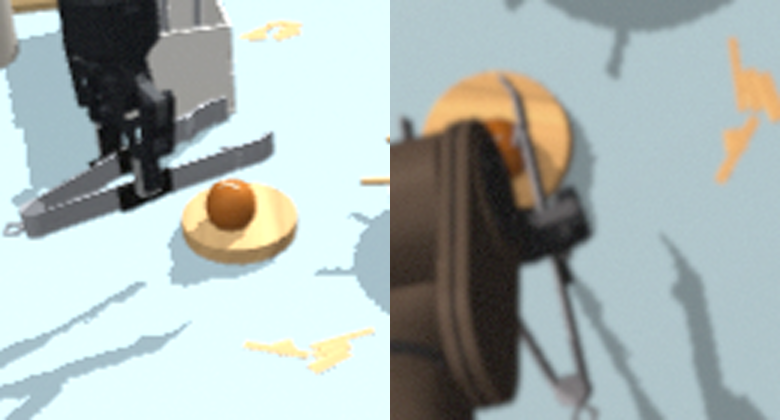

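Tongs held level. Top-view right tip is at (127.7,176) and hinge at (151,280). In the side view, right tip is at (280.3,106.7), left tip (265,96) and hinge (201.7,131.7). I'll triangulate these.

```bash
python3 - <<'E'
from h import *
from scipy.spatial.transform import Rotation as R
np.set_printoptions(precision=4,suppress=True)
print("tipR",tri((127.7,176),(280.3,106.7)),"hinge",tri((151,280),(201.7,131.7)))
s=get_state();r=R.from_quat(s["tcp_rot"]).as_matrix();a=np.degrees(np.arctan2(-r[0,2],r[1,2]));print(a,s["eef_pos"])
h=tri((151,280),(201.7,131.7))
for th in(24,):
  # predicted from TCP
  d=np.array([np.cos(np.radians(th)),np.sin(np.radians(th)),0]);n=np.array([-d[1],d[0],0])
  o=s["eef_pos"]+[0,0,.004]-.002*d
  for nm,x,y in(("hinge",-.09,0),("tipR",.122,-.034),("tipL",.122,.034),("jaw",.098,0)):
    X=o+x*d+y*n;print(nm,X,proj("top",X),proj("side",X))
E
```

```text
tipR [0.6191 0.2404 0.112 ] hinge [0.4096 0.1852 0.1055]
-156.25616288856207 [0.4935 0.2233 0.1014]
hinge [0.4095 0.1859 0.1054] [150.6109 279.6257] [201.0379 131.7302]
tipR [0.617  0.2411 0.1054] [128.2673 177.6417] [279.4198 108.9195]
tipL [0.5893 0.3032 0.1054] [ 97.0834 190.6391] [264.9203  98.1963]
jaw [0.5812 0.2624 0.1054] [116.897 194.662] [264.5803 106.4269]
```

The model fits the picture within 1–2 px. Correct by (+2,+2) mm and go down over the roll.

Request:
{"name": "servo_tool", "arguments": {"deltas": [[[0.02, 0.02, -0.1, 0], [0.02, 0.02, -0.25, 0], [0.02, 0.02, -0.4, 0], [0.02, 0.02, -0.55, 0], [0.02, 0.02, -0.63, 0]]]}}

```text
time: 9.25
eef_pos: [0.4938, 0.2253, 0.0354]
tcp_rot: [0.385, 0.593, -0.387, 0.591]
contact_force: [-0.1, -0.0, -0.2]
opening: 0.635
```

Request:
{"name": "servo_tool", "arguments": {"deltas": [[[0, 0, 0, 0], [0, 0, 0, 0], [0, 0, 0, 0], [0, 0, 0, 0], [0, 0, 0, 0]]]}}

```text
time: 9.75
eef_pos: [0.496, 0.2258, 0.039]
tcp_rot: [0.387, 0.592, -0.386, 0.593]
contact_force: [0.3, -0.2, -0.4]
opening: 0.631
```

```bash
python3 - <<'E'
from h import *
a=read_camera("side");b=read_camera("top")
f=lambda im,r,c:cv2.resize(cv2.convertScaleAbs(im[r:r+140,c:c+130],alpha=1.7),(390,420),interpolation=2)
cv2.imwrite("pics/s4.png",np.hstack([f(a,60,190),f(b,150,90)]))
E
```

```text
(no output)
```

View pics/s4.png

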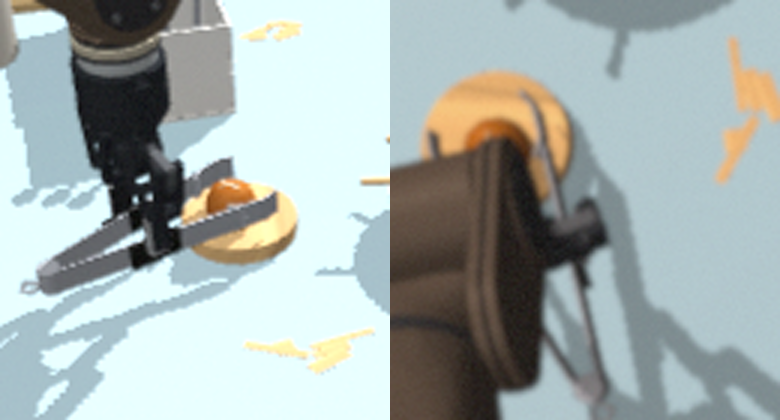

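The roll sits between the jaws: expected jaw midpoint is at crop (492,146) and the roll at about (498,149). Closing.

Request:
{"name": "servo_tool", "arguments": {"deltas": [[[0, 0, 0, 0], [0, 0, 0, 0], [0, 0, 0, 0], [0, 0, 0, 0], [0, 0, 0, 0]]], "claw": 0.1, "force": 35}}

```text
time: 10.35
eef_pos: [0.4955, 0.2257, 0.0383]
tcp_rot: [0.386, 0.592, -0.386, 0.592]
contact_force: [-0.0, -1.3, -2.9]
opening: 0.552
```

Request:
{"name": "servo_tool", "arguments": {"deltas": [[[0, 0, 0, 0], [0, 0, 0, 0], [0, 0, 0, 0], [0, 0, 0, 0], [0, 0, 0, 0]]], "claw": -0.4}}

```text
time: 10.85
eef_pos: [0.4955, 0.2258, 0.0384]
tcp_rot: [0.386, 0.592, -0.386, 0.592]
contact_force: [0.3, 0.2, -1.1]
opening: 0.484
```

Request:
{"name": "servo_tool", "arguments": {"deltas": [[[0, 0, 0, 0], [0, 0, 0, 0], [0, 0, 0, 0], [0, 0, 0, 0], [0, 0, 0, 0]]]}}

```text
time: 11.35
eef_pos: [0.4955, 0.2257, 0.0383]
tcp_rot: [0.386, 0.592, -0.386, 0.592]
contact_force: [-0.6, -0.4, -0.2]
opening: 0.486
```

Request:
{"name": "servo_tool", "arguments": {"deltas": [[[0, 0, 0.05, 0], [0, 0, 0.15, 0], [0, 0, 0.3, 0], [0, 0, 0.45, 0], [0, 0, 0.5, 0]]]}}

```text
time: 11.85
eef_pos: [0.4973, 0.2262, 0.0916]
tcp_rot: [0.388, 0.591, -0.385, 0.594]
contact_force: [-0.1, -0.4, -0.9]
opening: 0.483
```

```bash
python3 - <<'E'
from h import *
a=read_camera("side");b=read_camera("top")
f=lambda im,r,c:cv2.resize(cv2.convertScaleAbs(im[r:r+140,c:c+130],alpha=1.7),(390,420),interpolation=2)
cv2.imwrite("pics/s5.png",np.hstack([f(a,60,190),f(b,150,90)]))
E
```

```text
(no output)
```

View pics/s5.png

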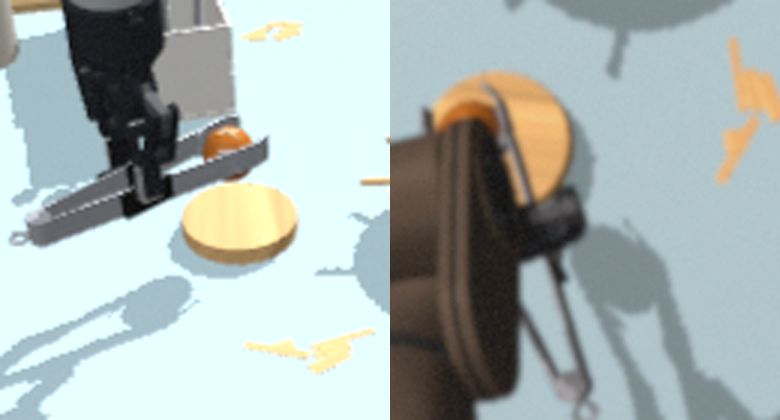

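The roll is off the board and held, and the board is unmoved. Carrying it to the bowl.

Request:
{"name": "servo_tool", "arguments": {"deltas": [[[0.01, -0.04, 0.1, 0], [0.02, -0.12, 0.3, -0.01], [0.03, -0.25, 0.5, -0.02], [0.05, -0.4, 0.68, -0.04], [0.06, -0.58, 0.78, -0.06]]]}}

```text
time: 12.45
eef_pos: [0.5021, 0.1672, 0.1681]
tcp_rot: [0.414, 0.573, -0.413, 0.574]
contact_force: [0.6, -0.1, -1.0]
opening: 0.482
```

Request:
{"name": "servo_tool", "arguments": {"deltas": [[[0.01, -0.2, 0, -0.02], [0.02, -0.4, 0, -0.04], [0.04, -0.6, 0, -0.06], [0.05, -0.8, 0, -0.08], [0.06, -1, 0, -0.1]]]}}

```text
time: 12.95
eef_pos: [0.507, 0.0667, 0.1661]
tcp_rot: [0.458, 0.539, -0.458, 0.539]
contact_force: [0.9, 0.4, -1.7]
opening: 0.481
```

Request:
{"name": "servo_tool", "arguments": {"deltas": [[[0.01, -0.2, 0, -0.02], [0.02, -0.4, 0, -0.04], [0.04, -0.6, 0, -0.06], [0.05, -0.8, 0, -0.08], [0.06, -1, 0, -0.1]]]}}

```text
time: 13.45
eef_pos: [0.513, -0.0333, 0.1661]
tcp_rot: [0.498, 0.502, -0.499, 0.501]
contact_force: [-0.8, -0.2, -2.7]
opening: 0.484
```

Request:
{"name": "servo_tool", "arguments": {"deltas": [[[0.01, -0.2, 0, -0.02], [0.02, -0.4, 0, -0.04], [0.04, -0.6, 0, -0.06], [0.05, -0.8, 0, -0.08], [0.06, -1, 0, -0.1]]]}}

```text
time: 13.95
eef_pos: [0.519, -0.1332, 0.1661]
tcp_rot: [-0.536, -0.461, 0.537, -0.46]
contact_force: [0.2, -0.4, -1.4]
opening: 0.484
```

Request:
{"name": "servo_tool", "arguments": {"deltas": [[[0.01, -0.2, 0, -0.02], [0.02, -0.4, 0, -0.04], [0.04, -0.6, 0, -0.06], [0.05, -0.75, 0, -0.08], [0.06, -0.85, 0, -0.1]]]}}

```text
time: 14.45
eef_pos: [0.5252, -0.2184, 0.1662]
tcp_rot: [-0.571, -0.417, 0.571, -0.416]
contact_force: [0.1, -0.3, -1.4]
opening: 0.482
```

Request:
{"name": "servo_tool", "arguments": {"deltas": [[[0.01, -0.1, 0, -0.01], [0.02, -0.2, 0, -0.02], [0.03, -0.26, 0, -0.028], [0.04, -0.3, 0, -0.028], [0.04, -0.3, 0, -0.028]]]}}

```text
time: 14.95
eef_pos: [0.5296, -0.2475, 0.1663]
tcp_rot: [0.58, 0.405, -0.58, 0.405]
contact_force: [-0.3, 0.6, -1.2]
opening: 0.483
```

```bash
python3 - <<'E'
from h import *
np.set_printoptions(precision=4,suppress=True)
a=read_camera("side");b=read_camera("top")
print([(np.round(d["at"],3),d["p"]) for c in("top","side") for d in recognise(c,"roll")])
s=get_state();print(s["time"],s["eef_pos"],s["tcp_rot"],s["opening"])
f=lambda im,r,c:cv2.resize(cv2.convertScaleAbs(im[r:r+140,c:c+130],alpha=1.7),(390,420),interpolation=2)
cv2.imwrite("pics/s6.png",np.hstack([f(a,190,270),f(b,120,320)]))
E
```

```text
[(array([ 0.618, -0.287,  0.178]), 0.56)]
15.15 [ 0.5295 -0.2468  0.1663] [ 0.5797  0.4051 -0.5796  0.4049] 0.48385228087992604
```

View pics/s6.png

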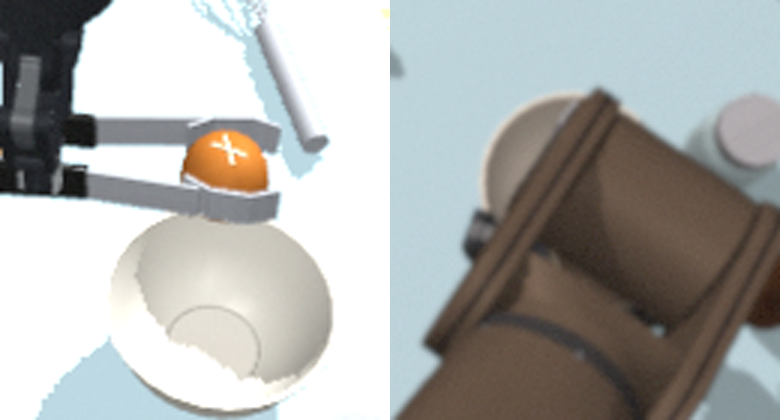

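The roll is still held. In the side view it is at (345.7,245), with the bowl rim centre near (344,292). One small correction in y (−13 mm), z +2 mm.

Request:
{"name": "servo_tool", "arguments": {"deltas": [[[0, -0.04, 0.02, 0], [0, -0.08, 0.02, 0], [0, -0.12, 0.02, 0], [0, -0.13, 0.02, 0], [0, -0.13, 0.02, 0]]]}}

```text
time: 15.65
eef_pos: [0.5294, -0.2606, 0.1683]
tcp_rot: [-0.58, -0.405, 0.58, -0.405]
contact_force: [0.2, -0.2, -1.3]
opening: 0.483
```

Request:
{"name": "servo_tool", "arguments": {"deltas": [[[0, 0, 0, 0], [0, 0, 0, 0], [0, 0, 0, 0], [0, 0, 0, 0], [0, 0, 0, 0]]]}}

```text
time: 16.15
eef_pos: [0.5295, -0.2602, 0.1683]
tcp_rot: [0.58, 0.405, -0.58, 0.405]
contact_force: [-0.2, -0.4, -1.2]
opening: 0.478
```

```bash
python3 - <<'E'
from h import *
np.set_printoptions(precision=4,suppress=True)
a=read_camera("side")
s=get_state();print(s["time"],s["eef_pos"],s["opening"],s["contact_force"])
print("rim(side)",plane("side",(344,291.5),.06),proj("side",[.62,-.293,.06]))
print("predicted roll px",proj("side",[.619,-.2925,.168+.0]), "rim ends",[proj("side",[.62+.07*np.cos(t),-.293+.07*np.sin(t),.06]).round(1) for t in np.arange(4)*np.pi/2])
cv2.imwrite("pics/s7.png",cv2.resize(cv2.convertScaleAbs(a[190:340,250:450],alpha=1.4),None,fx=4,fy=4,interpolation=2))
E
```

```text
16.2 [ 0.5295 -0.2602  0.1684] 0.4805601633576542 [-0.3368  0.4733 -1.9937]
rim(side) [ 0.623  -0.2964  0.06  ] [341.7624 290.1818]
predicted roll px [346.8813 252.6884] rim ends [array([379.2, 282.7]), array([330.4, 259. ]), array([303.3, 297.8]), array([354.8, 326. ])]
```

View pics/s7.png

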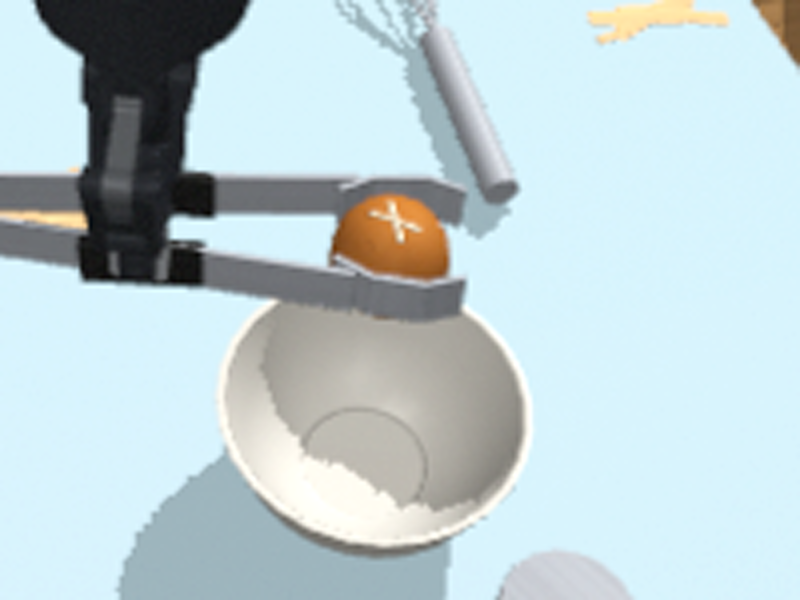

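The roll is at (347.5,252.5) against a predicted (346.9,252.7). It is centred over the bowl and at rest.

```bash
python3 -c "
from plant import *
sign_off()"
```

```text
the job is handed in; nothing more can be done
```

I gripped the tongs by their rubber grips, closed the jaws on the roll, lifted it off the board and carried it to the bowl. I handed the job in at about 16.2 s with the gripper still squeezing and the roll held still between the jaws.

- **Position:** the roll is within about 2–4 mm of the rim centre (about 0.62, -0.293). In the last side picture it was at pixel (347.5, 252.5), against a predicted (346.9, 252.7).
- **Height:** the roll's underside is about 8.8 cm above the rim. I worked this out from the arm's pose and the measured grasp, not directly from two views, because the arm hid the roll from the top camera.
- **Grip and forces:** the opening held steady at about 0.48 (41 mm), as expected with the jaws closed on the roll. The contact force was about 2 N or less in the last reading.
- **Other things:** the board and bowl showed no movement in the pictures. I did not check the bystanders one by one at the end.
- **Disagreements:** the networks sometimes gave the wrong name (roll, mill and jar), so I went by pixel measurements instead. The bowl centre differed by about 4 mm between the two views. The tongs' tip triangulated about 6 mm higher than the hinge, roughly a 2° nose-up tilt.

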